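# Put the spanner away under the free hatch

### The arm

A 6-joint arm with a two-finger parallel gripper is mounted at the origin on the work surface. World frame = base frame: x ahead of the robot, y to its left, z up, the work surface at z = 0. Lengths are in m, angles in rad, forces in N, time in s.
With the tool pointing down it reaches from about 0.225 to 0.725 m from the base axis. Payload 3.1 kg.
Tool frame: the origin (TCP) lies on the centre line of the jaws, within the pads' length; the fingertips stand 11 mm ahead of it and the grasp point (between the pads) lies 8 mm behind it (bot.tip_extent is the distance from the TCP to the fingertips, in m); z points along the fingers, y is the direction in which the jaws open and shut (so a half turn about z gives the same grasp; the last joint's range is limited). The gripper opens to 85 mm and grips with 20 to 120 N. Pads are 22 mm wide; open, the fingers measure 114 mm over their backs; the gripper's body (76 mm by 85 mm) begins 54 mm behind the grasp point. The pads swing forward as they close: fully open they stand 13 mm farther back than shut.
Start: joints at [1.204, 0.048, 0.099, 1.622, 0, 1.443], TCP at [0.124, 0.51, 0.242] pointing down, gripper open.
Joint ranges: [-2.91, 2.91], [-0.99, 1.94], [-1.21, 1.42], [-2.12, 2.29], [-1.49, 1.47], [-3.14, 3.14]. Speed limits (rad/s): [2.79, 2.79, 3.14, 3.14, 3.14, 3.14].

### API

Orientations are given as a rotation vector (axis times angle).
In Python, from cell import bot, grab_frame, ticket gives the robot as it stands.
- The arm moves only by the tool arm_command, never from a script. Its argument "moves" is one flat list of numbers, 7 for each row, row after row: the shift along the tool's x, y, z in m, then the turn, a rotation vector about the tool's x, y, z in rad, then the closure, from -1 (fully open) to 1 (shut), so that 0 is half open. A call has 1 to 5 rows; each row shifts and turns the commanded pose from where the row before left it, along the tool's axes as they then stand; what a row does not reach is not made up. A row lasts 1/10 s, in which the tool goes at most 50 mm and 8.59 degrees, less where a joint would pass 70% of its speed; a pose out of reach is approached as far as the arm can. A call is refused whole if a number of a shift passes 0.05 or a number of a turn 0.15, either way. A call with a gripper value outside its range is refused whole. The fingers move at their own pace and stop on an object; "newtons" is the grip in N (left out, the last holds). Time passes only in rows, so rows that do not move let the fingers close. It gives the time, the measured TCP pose, the force and the opening at its end, in the units of the state.
- bot.get_obs(): the state, without advancing time (a new reading comes with each control period).
- grab_frame(name): name is "scene" or "side" or "wrist"; returns a dict with "frame" (384x512x3 uint8, red, green, blue), "fov_y" (degrees; the focal length in pixels is half the picture's height over the tangent of half this angle, whatever the lens; pixels are square), "cx", "cy" (the principal point, pixels), "cam_to_world" (4x4, takes a point from camera to world coordinates). Camera axes: x right, y down, z forward; pixel columns grow to the right and rows downward; lengths in m; the calibration is good to about 2 mm. A picture is of the moment at which its call begins. There is no depth.
- ticket.sign_off(): hands the job in, once; it reports no verdict.
The state is a dict: "time": time; "qpos": joint angles; "qd": joint speeds; "tau": joint torques, N m; "tcp_pos": TCP position; "ee_rot": TCP orientation; "force": force on the tool from outside, world axes, zero at the start; "torque": the same for the moment, N m; "finger_gap": opening from 0.0 (shut) to 1.0 (fully open).
Only numpy, scipy, OpenCV 4.12 (cv2) and the standard library are available. Lean on these libraries where they do the work, as an engineer would, in place of code of your own. Each camera call takes 0.05 s, during which the arm holds its last target.

### The job

Put the spanner away in the tool chest, lying flat in the bay whose sliding hatch does not have the mug standing on it. Whichever of the jar and the pump can stands in the way behind that hatch, first set it gently upright on the floor of the orange drip tray; then slide the hatch right back, lay the spanner in and slide the hatch fully shut again. Leave the mug, its hatch and the other container as they are.

Things in the scene. Friction and masses are not known exactly. Their poses are not given: they have to be found in the camera images.
- chest: Low galvanised tool chest, fixed, 300 (x) x 390 (y) x 70 mm high. Origin: centre of underside; x from front (robot side) to back, y to its left, z up. In front two open bays, left (+y) and right (-y), each under a sliding hatch. The back (x -5 to 150) is a flat deck 70 mm up, over which the hatches slide open; jar and can stand on it, one behind each hatch by chance, each blocking it.
- bay_left (a point): Centre of the left bay's floor, 10 mm above the chest's underside, at chest (-75, 95) mm; axes as the chest. The bay is 130 (x) x 180 (y) mm inside and 60 deep, between 10 mm walls. The bay under the free hatch has a 3 mm rubber mat on the middle of its floor.
- bay_right (a point): The same for the right bay, at chest (-75, -95) mm.
- hatch_left (a joint): Slide of the left hatch in m: 0 = shut (as at the start), 0.125 = right back against its stop. The hatch is a sheet 145 (x) x 178 (y) x 6 mm, its top 78 mm above the chest's underside; it slides along the chest's +x to open, with about 2 N of friction, and stays where it is left.
- hatch_right (a joint): The same for the right hatch.
- hatch_left_grip (a point): Middle of the top edge of the left hatch's wooden grip, an upright bar 80 mm long across (chest y), 16 mm thick (chest x) and 40 mm high above the hatch sheet, near the hatch's front edge. The point is 118 mm above the chest's underside, and moves with the hatch; shut, it is at chest (-125.5, 95) mm.
- hatch_right_grip (a point): The same for the right hatch; shut, it is at chest (-125.5, -95) mm.
- mug: White ceramic mug, 72 mm across, 85 high, with a handle. Origin: centre of its underside. Stands on one of the two hatches, left or right by chance. Not to be moved.
- jar: Clear glass jar with a clamp lid, 54 mm across and 100 high, straight-sided from 0 to 78 mm. Origin: centre of its underside; z up. 250 g.
- can: Pump can: grey body 62 mm across, straight to 55 mm, coned to 80 mm; on its axis an upright brass pump stem 20 mm across, from 80 to 134 mm height, which can be pinched. A thin brass nozzle rises from the shoulder towards the can's +x, ending 62 mm off the axis at 122 mm height. Origin: centre of its underside. 350 g.
- tray: Orange plastic drip tray, fixed, 260 (x) x 280 (y) x 25 mm high, walls and floor 5 mm thick. Origin: centre of its underside; y towards the robot's left. At the start the spanner lies on its floor in the +y half (centre 65 to 85 mm off the middle, roughly along the tray's x); the -y half is empty.
- spanner: Steel spanner 130 mm long (along x), 10 mm thick; shaft 16 mm wide and 75 mm long, ring end 30 mm across at -x, open jaw 34 mm wide at +x. Origin: underside at the middle of its length, on the shaft. 140 g.

How it is judged:
On the way, in this order (a step that is already met when the one before it is completed fails the run):
1. the container from behind the free hatch stands upright and released in the drip tray, the other container untouched (((x of jar in the frame of tray between -0.11 and 0.11 m and y of jar in the frame of tray between -0.12 and 0.12 m and z of jar in the frame of tray below 0.013 m and angle between jar's own z axis and vertical below 0.15 rad and linear speed of jar below 0.03 m/s and contact force between the fingers and jar below 0.1 N and distance of can from where it was at the start of the episode below 0.03 m) or (x of can in the frame of tray between -0.11 and 0.11 m and y of can in the frame of tray between -0.12 and 0.12 m and z of can in the frame of tray below 0.013 m and angle between can's own z axis and vertical below 0.15 rad and linear speed of can below 0.03 m/s and contact force between the fingers and can below 0.1 N and distance of jar from where it was at the start of the episode below 0.03 m))), for 0.2 s.
2. the free hatch is slid open by more than 100 mm (((x of jar in the frame of tray between -0.11 and 0.11 m and y of jar in the frame of tray between -0.12 and 0.12 m and z of jar in the frame of tray below 0.013 m and angle between jar's own z axis and vertical below 0.15 rad and linear speed of jar below 0.03 m/s and contact force between the fingers and jar below 0.1 N and distance of can from where it was at the start of the episode below 0.03 m) or (x of can in the frame of tray between -0.11 and 0.11 m and y of can in the frame of tray between -0.12 and 0.12 m and z of can in the frame of tray below 0.013 m and angle between can's own z axis and vertical below 0.15 rad and linear speed of can below 0.03 m/s and contact force between the fingers and can below 0.1 N and distance of jar from where it was at the start of the episode below 0.03 m)) and ((y of mug in the frame of chest below 0 m and value of joint hatch_left above 0.1 m) or (y of mug in the frame of chest above 0 m and value of joint hatch_right above 0.1 m))), for 0.1 s.
3. the spanner lies flat and released in the bay under the open free hatch (((y of mug in the frame of chest below 0 m and (value of joint hatch_left above 0.08 m and (x of spanner in the frame of bay_left between -0.06 and 0.06 m and y of spanner in the frame of bay_left between -0.05 and 0.05 m and z of spanner in the frame of bay_left below 0.018 m and angle between spanner's own x axis and vertical between 1.4 and 1.74 rad and linear speed of spanner below 0.03 m/s and contact force between the fingers and spanner below 0.1 N))) or (y of mug in the frame of chest above 0 m and (value of joint hatch_right above 0.08 m and (x of spanner in the frame of bay_right between -0.06 and 0.06 m and y of spanner in the frame of bay_right between -0.05 and 0.05 m and z of spanner in the frame of bay_right below 0.018 m and angle between spanner's own x axis and vertical between 1.4 and 1.74 rad and linear speed of spanner below 0.03 m/s and contact force between the fingers and spanner below 0.1 N))))), for 0.2 s.
4. the free hatch is shut again over the spanner (value of joint each of hatch_left, hatch_right below 0.008 m and ((y of mug in the frame of chest below 0 m and (x of spanner in the frame of bay_left between -0.06 and 0.06 m and y of spanner in the frame of bay_left between -0.05 and 0.05 m and z of spanner in the frame of bay_left below 0.018 m and angle between spanner's own x axis and vertical between 1.4 and 1.74 rad and linear speed of spanner below 0.03 m/s and contact force between the fingers and spanner below 0.1 N)) or (y of mug in the frame of chest above 0 m and (x of spanner in the frame of bay_right between -0.06 and 0.06 m and y of spanner in the frame of bay_right between -0.05 and 0.05 m and z of spanner in the frame of bay_right below 0.018 m and angle between spanner's own x axis and vertical between 1.4 and 1.74 rad and linear speed of spanner below 0.03 m/s and contact force between the fingers and spanner below 0.1 N)))), for 0.2 s.
At the end, for the whole second after the job is handed in: Spanner flat (0.17 rad) on the floor of the bay free of the mug; both hatches shut within 8 mm; the container from behind that hatch upright (0.15 rad) on the tray floor; other container within 30 mm, mug within 20 mm of their starts, mug upright; all released, at rest (all of step 4 and ((x of jar in the frame of tray between -0.11 and 0.11 m and y of jar in the frame of tray between -0.12 and 0.12 m and z of jar in the frame of tray below 0.013 m and angle between jar's own z axis and vertical below 0.15 rad and linear speed of jar below 0.03 m/s and contact force between the fingers and jar below 0.1 N and distance of can from where it was at the start of the episode below 0.03 m) or (x of can in the frame of tray between -0.11 and 0.11 m and y of can in the frame of tray between -0.12 and 0.12 m and z of can in the frame of tray below 0.013 m and angle between can's own z axis and vertical below 0.15 rad and linear speed of can below 0.03 m/s and contact force between the fingers and can below 0.1 N and distance of jar from where it was at the start of the episode below 0.03 m)) and distance of mug from where it was at the start of the episode below 0.02 m and angle between mug's own z axis and vertical below 0.15 rad); the robot touches nothing.
It fails at once if the mug is shifted by more than 20 mm or tipped (distance of mug from where it was at the start of the episode above 0.02 m or angle between mug's own z axis and vertical above 0.3 rad).
It fails at once if the hatch under the mug is opened by more than 15 mm ((y of mug in the frame of chest above 0 m and value of joint hatch_left above 0.015 m) or (y of mug in the frame of chest below 0 m and value of joint hatch_right above 0.015 m)).
It fails at once if the jar or the can is dropped into the tray (comes down on it faster than 0.6 m/s) ((x of jar in the frame of tray between -0.12 and 0.12 m and y of jar in the frame of tray between -0.13 and 0.13 m and z of jar in the frame of tray below 0.02 m and linear speed of jar above 0.6 m/s) or (x of can in the frame of tray between -0.12 and 0.12 m and y of can in the frame of tray between -0.13 and 0.13 m and z of can in the frame of tray below 0.02 m and linear speed of can above 0.6 m/s)).
It also fails if it takes over 72 s, if anything falls off the work surface, if the arm or the gripper's body presses on something with over 40 N, if the wrist force passes 120 N, or if a joint passes its speed limit or range.

## Working session

There is one attempt and no reset: what is moved stays moved. The work goes in short steps, Python scripts to look and compute and a tool call to move; the robot and the scene stay as the last step left them, time stands still between calls to the robot, and variables do not carry over. Pictures are saved under pics/ and viewed, and the job is handed in when it is done.

Besides the shell and the picture viewer there is one more tool, called after ">>>" by a JSON object that holds its "op" and its "data", one argument or row to a line. arm_command: Moves the arm, as the interface text tells. Its arguments: {"type":"object","properties":{"moves":{"type":"array"},"newtons":{"type":"number"}},"required":["moves"]}

```bash
mkdir -p pics; ls
cat > h.py <<'E'
import numpy as np, cv2
from cell import bot, grab_frame, ticket
def shot(name,fn):
    d=grab_frame(name); cv2.imwrite('pics/'+fn,cv2.cvtColor(d['frame'],cv2.COLOR_RGB2BGR)); 
    import pickle; pickle.dump(d,open('pics/'+fn[:-4]+'.pkl','wb')); return d
def load(fn):
    import pickle; return pickle.load(open('pics/'+fn+'.pkl','rb'))
def f(d): return 192/np.tan(np.radians(d['fov_y'])/2)
def ray(d,u,v):
    T=np.array(d['cam_to_world']); k=np.array([(u-d['cx'])/f(d),(v-d['cy'])/f(d),1.]); return T[:3,3],T[:3,:3]@k
def onz(d,u,v,z):
    o,k=ray(d,u,v); return o+k*(z-o[2])/k[2]
def proj(d,p):
    T=np.array(d['cam_to_world']); c=T[:3,:3].T@(np.array(p)-T[:3,3]); return c[:2]/c[2]*f(d)+[d['cx'],d['cy']]
E
python3 - <<'E'
from h import *
for n in ['scene','side','wrist']:
    d=shot(n,n+'0.png'); print(n,d['frame'].shape,d['fov_y'],d['cx'],d['cy']);print(np.round(d['cam_to_world'],3))
print(bot.get_obs())
E
```

```text
pics
scene (384, 512, 3) 45.2405051747398 250.8797418681342 188.31421076268464
[[ 0.554  0.669 -0.495  1.155]
 [ 0.832 -0.455  0.316 -0.327]
 [-0.014 -0.587 -0.809  1.07 ]
 [ 0.     0.     0.     1.   ]]
side (384, 512, 3) 57.0416848688459 261.52093622009744 194.68048453853604
[[-0.945 -0.229  0.232  0.335]
 [-0.326  0.655 -0.681  0.708]
 [ 0.004 -0.72  -0.694  0.758]
 [ 0.     0.     0.     1.   ]]
wrist (384, 512, 3) 63.15403978771285 256.61048665550084 187.709231990935
[[ 0.237  0.93   0.281  0.053]
 [ 0.972 -0.226 -0.071  0.528]
 [-0.002  0.289 -0.957  0.373]
 [ 0.     0.     0.     1.   ]]
{'time': 0.15, 'qpos': array([1.20420790e+00, 4.85952433e-02, 9.79468510e-02, 1.62199296e+00,
       1.72538997e-05, 1.44297842e+00]), 'qd': array([-0.00188913, -0.00179942,  0.00499235, -0.00289379,  0.00113622,
       -0.00057603]), 'tau': array([ 1.46499908e-03, -3.39259529e+01,  3.20424378e+01,  1.53964944e-02,
       -9.71872805e-05, -1.18697193e-05]), 'tcp_pos': array([0.12401888, 0.50967394, 0.24137298]), 'ee_rot': array([-3.74113657e-01, -3.11876482e+00,  2.80300028e-03]), 'force': array([-0.07816506, -0.03889679, -0.09117722]), 'torque': array([-0.04535005, -0.03635157, -0.02067333]), 'finger_gap': 1.000094701771581}
```

View pics/scene0.png

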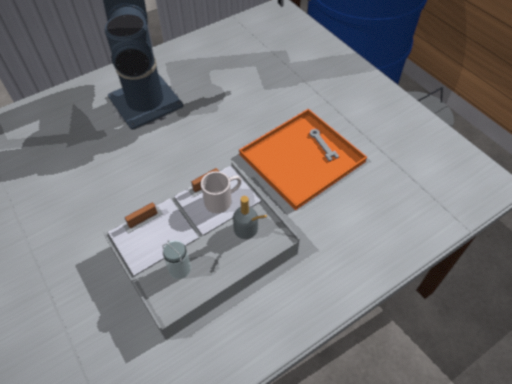

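View pics/side0.png

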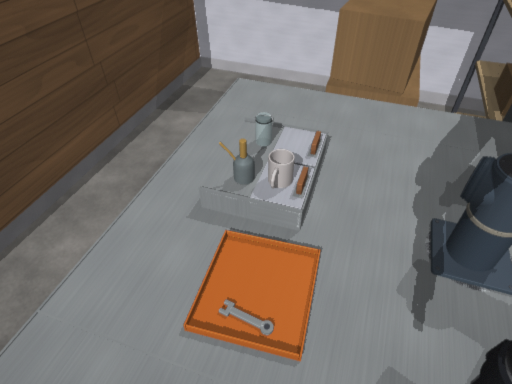

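View pics/wrist0.png

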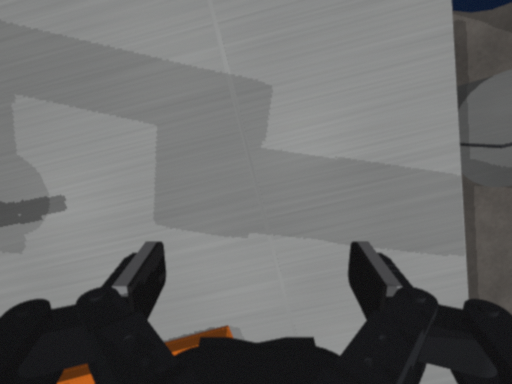

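The mug is on the near (+y, left) hatch in the side view, so the right hatch is free and the jar, behind it at scene (177,258), is the blocker. Next I measure precisely.

Run:
```python
from h import *
a=load('scene0')['frame'][155:335,90:380]; cv2.imwrite('pics/sc_a.png',cv2.cvtColor(cv2.resize(a,None,fx=2.7,fy=2.7,interpolation=cv2.INTER_CUBIC),cv2.COLOR_RGB2BGR))
a=load('side0')['frame'][100:240,180:340]; cv2.imwrite('pics/si_a.png',cv2.cvtColor(cv2.resize(a,None,fx=4,fy=4,interpolation=cv2.INTER_CUBIC),cv2.COLOR_RGB2BGR))
# tray
for n in ['scene0','side0']:
    d=load(n); hsv=cv2.cvtColor(d['frame'],cv2.COLOR_RGB2HSV)
    m=cv2.inRange(hsv,(5,180,90),(16,255,255)); cs,_=cv2.findContours(m,0,1); c=max(cs,key=cv2.contourArea)
    q=cv2.approxPolyDP(cv2.convexHull(c),6,True)[:,0]; print(n,q.tolist())
    P=np.array([onz(d,*p,0.025) for p in q]); print(np.round(P,4), 'lens',np.round(np.linalg.norm(P-np.roll(P,-1,0),axis=1),4), P.mean(0))
```

```text
scene0 [[309, 111], [365, 157], [295, 208], [241, 150]]
[[0.3667 0.4036 0.025 ]
 [0.6097 0.422  0.025 ]
 [0.638  0.1444 0.025 ]
 [0.3816 0.1359 0.025 ]] lens [0.2436 0.279  0.2566 0.2681] [0.49899998 0.27647876 0.025     ]
side0 [[226, 231], [319, 250], [299, 359], [185, 329]]
[[0.6243 0.1543 0.025 ]
 [0.3735 0.1343 0.025 ]
 [0.353  0.4156 0.025 ]
 [0.5995 0.4349 0.025 ]] lens [0.2516 0.282  0.2473 0.2816] [0.48760771 0.28477917 0.025     ]
```

View pics/sc_a.png

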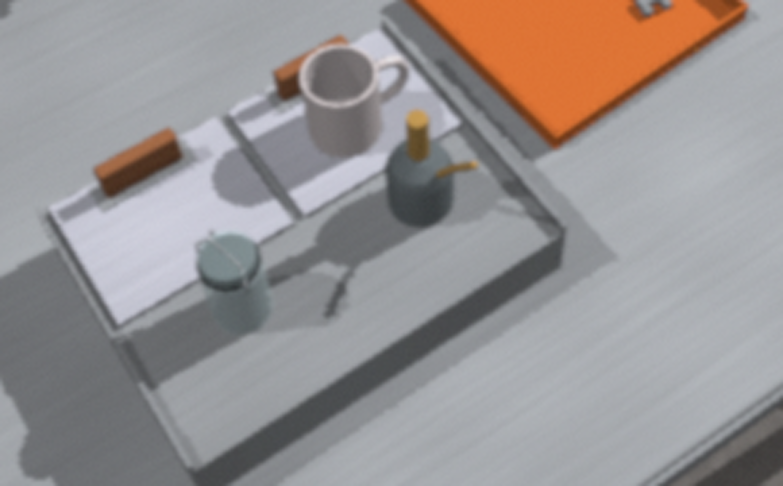

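View pics/si_a.png

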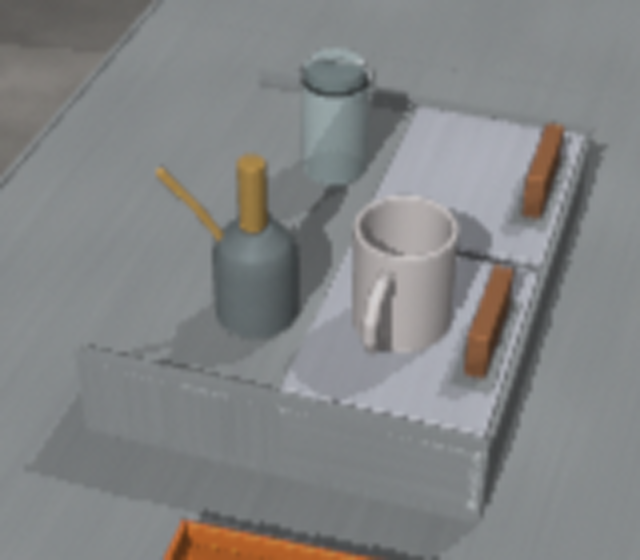

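Scene crop: right grip at about (138,160), jar lid centre (230,258), chest back corners (195,470) and (562,232). Side crop: jar axis at column 335 and lid centre (337,72). I cast rays through these.

Run:
```python
from h import *
A=load('scene0');B=load('side0')
s=lambda u,v:(u/2.7+90-.3,v/2.7+155-.3); t=lambda u,v:(u/4+180-.4,v/4+100-.4)
def tri(a,b):
    o1,k1=ray(A,*a);o2,k2=ray(B,*b);x=np.linalg.lstsq(np.c_[k1,-k2],o2-o1,rcond=None)[0]
    p,q=o1+k1*x[0],o2+k2*x[1];return (p+q)/2,np.linalg.norm(p-q)
print('jar top',tri(s(230,258),t(337,72)))
print('jar bot',tri(s(243,313),t(335,165)))
print('can stem top',tri(s(418,118),t(252,162)))
for n,p,z in [('BR',(195,470),.07),('BL',(562,232),.07),('FL',(385,20),.07)]: print(n,onz(A,*s(*p),z))
print('side BL',onz(B,*t(85,348),.07),'FL',onz(B,*t(487,432),.07))
# grips top by brown mask
for n,d in (('A',A),('B',B)):
    hsv=cv2.cvtColor(d['frame'],cv2.COLOR_RGB2HSV); m=cv2.inRange(hsv,(3,110,60),(14,255,220))
    R=(slice(150,260),slice(100,230)) if n=='A' else (slice(120,200),slice(290,330))
    mm=np.zeros_like(m);mm[R]=m[R]
    cs,_=cv2.findContours(mm,0,2)
    for c in cs:
        if cv2.contourArea(c)>20: print(n,cv2.contourArea(c),cv2.boundingRect(c),cv2.boxPoints(cv2.minAreaRect(c)).round().tolist())
# grip crop top edge corners from crop A: back-top edge
for p in [(95,172),(172,130),(181,142),(104,182)]: print('gripR top A',onz(A,*s(*p),.118))
for p in [(546,124),(563,126),(545,180),(526,178)]: print('gripR top B',onz(B,*t(*p),.118))
for p in [(498,268),(514,268),(490,335),(469,335)]: print('gripL top B',onz(B,*t(*p),.118))
```

```text
jar top (array([ 0.64281369, -0.20680754,  0.16099532]), np.float64(0.005351576281793139))
jar bot (array([ 0.64571285, -0.2111977 ,  0.06882512]), np.float64(0.006291802588593586))
can stem top (array([ 0.63842988, -0.01659238,  0.20359837]), np.float64(0.004190341259693198))
BR [ 0.75104479 -0.30945451  0.07      ]
BL [0.74168238 0.07185272 0.07      ]
FL [0.43849695 0.07164056 0.07      ]
side BL [0.74001711 0.05927097 0.07      ] FL [0.44678977 0.04553429 0.07      ]
A 303.0 (126, 203, 30, 24) [[125.0, 217.0], [152.0, 202.0], [157.0, 212.0], [130.0, 227.0]]
A 62.0 (192, 177, 10, 14) [[191.0, 189.0], [193.0, 176.0], [201.0, 177.0], [199.0, 191.0]]
B 120.5 (297, 167, 11, 27) [[294.0, 192.0], [303.0, 167.0], [309.0, 168.0], [300.0, 194.0]]
B 80.5 (311, 132, 9, 22) [[310.0, 153.0], [316.0, 131.0], [320.0, 132.0], [314.0, 154.0]]
gripR top A [ 0.47472222 -0.25992733  0.118     ]
gripR top A [ 0.47260185 -0.18119494  0.118     ]
gripR top A [ 0.48932936 -0.18033797  0.118     ]
gripR top A [ 0.48911662 -0.25765858  0.118     ]
gripR top B [ 0.47979202 -0.25790303  0.118     ]
gripR top B [ 0.46627797 -0.25963164  0.118     ]
gripR top B [ 0.46373276 -0.1829729   0.118     ]
gripR top B [ 0.47805978 -0.18069114  0.118     ]
gripL top B [ 0.471924   -0.06811738  0.118     ]
gripL top B [ 0.46117682 -0.07187871  0.118     ]
gripL top B [0.4597139  0.00281639 0.118     ]
gripL top B [0.47310028 0.0074948  0.118     ]
```

>>> {"op": "arm_command", "data": {
  "moves": [0,0,-0.03,0,0,-0.12,-1,0,0,-0.03,0,0,-0.1185,-1,-0.0235,-0.0327,0,0,0,0,-1,-0.0235,-0.0327,0,0,0,0,-1,-0.0235,-0.0327,0,0,0,0,-1],
  "newtons": 30
}}

```text
time: 0.65
tcp_pos: [0.1951, 0.4111, 0.3022]
ee_rot: [-0.002, 3.141, -0.0]
force: [1.3, 0.1, 0.4]
finger_gap: 1.0
```

>>> {"op": "arm_command", "data": {
  "moves": [-0.0208,-0.0345,0,0,0,0,-1,-0.0208,-0.0345,0,0,0,0,-1,-0.0208,-0.0345,0,0,0,0,-1,-0.0208,-0.0345,0,0,0,0,-1,-0.0208,-0.0345,0,0,0,0,-1]
}}

```text
time: 1.15
tcp_pos: [0.299, 0.238, 0.3021]
ee_rot: [-0.0, 3.141, -0.0]
force: [-0.8, 0.2, 0.5]
finger_gap: 0.997
```

>>> {"op": "arm_command", "data": {
  "moves": [-0.0208,-0.0345,0,0,0,0,-1,-0.0208,-0.0345,0,0,0,0,-1,-0.0208,-0.0345,0,0,0,0,-1,-0.0208,-0.0345,0,0,0,0,-1,-0.0208,-0.0345,0,0,0,0,-1]
}}

```text
time: 1.65
tcp_pos: [0.403, 0.0653, 0.3021]
ee_rot: [-0.001, -3.142, -0.0]
force: [0.3, 0.7, 0.5]
finger_gap: 0.998
```

>>> {"op": "arm_command", "data": {
  "moves": [-0.0208,-0.0345,0,0,0,0,-1,-0.0208,-0.0345,0,0,0,0,-1,-0.0208,-0.0345,0,0,0,0,-1,-0.0208,-0.0345,0,0,0,0,-1,-0.0208,-0.0345,0,0,0,0,-1]
}}

```text
time: 2.15
tcp_pos: [0.507, -0.1072, 0.3019]
ee_rot: [-0.001, -3.141, -0.001]
force: [0.8, 0.4, 0.1]
finger_gap: 0.998
```

>>> {"op": "arm_command", "data": {
  "moves": [-0.0208,-0.0345,0,0,0,0,-1,-0.0208,-0.0345,0,0,0,0,-1,-0.0208,-0.0345,0,0,0,0,-1,0,0,0,0,0,0,-1]
}}

```text
time: 2.55
tcp_pos: [0.5702, -0.2135, 0.2975]
ee_rot: [-0.007, -3.137, -0.001]
force: [-0.5, 0.4, -0.7]
finger_gap: 1.002
```

Run:
```python
from h import *
d=shot('wrist','w1.png');shot('scene','s1.png');o=bot.get_obs();print(o['time'],o['tcp_pos'],o['qpos'],o['force']);print(np.round(d['cam_to_world'],3))
```

```text
2.65 [ 0.56867937 -0.20970997  0.30038365] [-4.64092088e-01  3.00303244e-01  5.02550483e-01  1.77675814e+00
  3.89774645e-04 -4.62331430e-01] [-0.6093742   0.72830221 -0.54223214]
[[ 0.005  0.959  0.285  0.498]
 [ 1.    -0.005 -0.001 -0.213]
 [ 0.     0.285 -0.959  0.43 ]
 [ 0.     0.     0.     1.   ]]
```

View pics/w1.png

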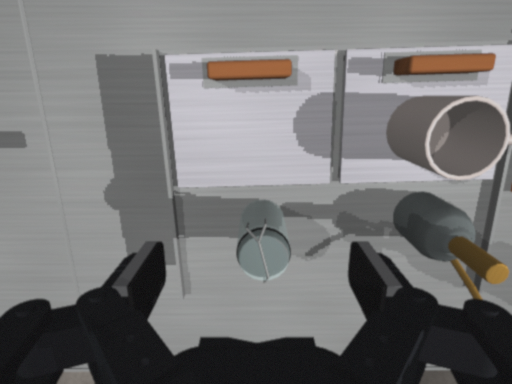

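Wrist view: right grip spans (208–291, 60–78), jar lid is centred at about (264,250), jar base at about (262,215), can stem top (495,270).

Run:
```python
from h import *
d=load('w1')
for n,p,z in [('lid c',(264,250),.168),('base front/top edge?',(262,200),.07),('FR wall out',(155,53),.07),('div front',(345,50),.078),('div back',(334,184),.078),('hatchR FR',(167,55),.078),('hatchR BR',(176,188),.078),('stem',(497,270),.204),('mugrim',(467,137),.163)]:
    print(n,onz(d,*p,z).round(4))
hsv=cv2.cvtColor(d['frame'],cv2.COLOR_RGB2HSV); m=cv2.inRange(hsv,(3,110,60),(14,255,255)); m[100:]=0
cs,_=cv2.findContours(m,0,1)
for c in cs:
    if cv2.contourArea(c)<50: continue
    q=cv2.approxPolyDP(c,2.5,True)[:,0]; print([(x.tolist(),onz(d,*x,.118).round(4)[:2].tolist(),onz(d,*x,.078).round(4)[:2].tolist()) for x in q])
a=d['frame'][190:290,210:320];cv2.imwrite('pics/w1j.png',cv2.cvtColor(cv2.resize(a,None,fx=6,fy=6,interpolation=cv2.INTER_CUBIC)[:600],cv2.COLOR_RGB2BGR))
```

```text
lid c [ 0.636  -0.2063  0.168 ]
base front/top edge? [ 0.6203 -0.2065  0.07  ]
FR wall out [ 0.4543 -0.3204  0.07  ]
div front [ 0.4534 -0.1203  0.078 ]
div back [ 0.5982 -0.1223  0.078 ]
hatchR FR [ 0.4573 -0.3057  0.078 ]
hatchR BR [ 0.6021 -0.3077  0.078 ]
stem [ 0.6361 -0.0163  0.204 ]
mugrim [ 0.5329 -0.0336  0.163 ]
[([290, 61], [0.4676, -0.1812], [0.4638, -0.1772]), ([209, 62], [0.4681, -0.2566], [0.4643, -0.2622]), ([208, 76], [0.4804, -0.2581], [0.4782, -0.264]), ([216, 79], [0.4831, -0.2507], [0.4812, -0.2556]), ([284, 77], [0.4816, -0.1865], [0.4796, -0.1832]), ([290, 74], [0.479, -0.1809], [0.4766, -0.1769])]
[([494, 55], [0.4634, 0.0074], [0.459, 0.0356]), ([413, 56], [0.4639, -0.0674], [0.4596, -0.0488]), ([396, 61], [0.4681, -0.0827], [0.4643, -0.066]), ([395, 71], [0.4769, -0.0825], [0.4742, -0.0659]), ([485, 70], [0.4764, 0.0017], [0.4737, 0.0292]), ([492, 67], [0.4738, 0.0077], [0.4707, 0.036])]
```

View pics/w1j.png

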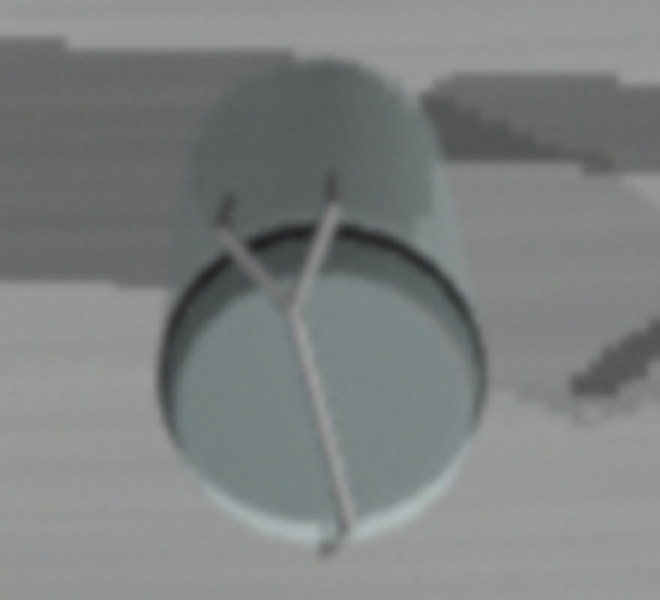

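>>> {"op": "arm_command", "data": {
  "moves": [-0.037,0.002,0,0,0,0,-1,-0.037,0.002,0,0,0,0,-1,0,0,0.035,0,0,0,-1,0,0,0.035,0,0,0,-1,0,0,0,0,0,0,-1]
}}

```text
time: 3.15
tcp_pos: [0.6387, -0.2018, 0.2232]
ee_rot: [0.002, -3.126, -0.011]
force: [-0.8, 0.5, -1.4]
finger_gap: 1.002
```

Run:
```python
from h import *
d=shot('wrist','w2.png');o=bot.get_obs();print(o['time'],o['tcp_pos'],o['ee_rot'],o['force'])
```

```text
3.2 [ 0.6400873  -0.2026825   0.22800725] [ 1.89556982e-03 -3.13223910e+00 -6.66480466e-03] [-0.30640759  0.32052767 -0.05061058]
```

View pics/w2.png

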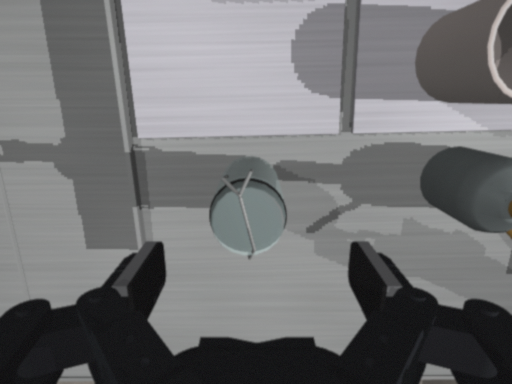

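Jar lid is centred at about (248,217), fingers are centred at column 257: the tool is a few mm too far +y.

Run:
```python
from h import *
d=load('w2');print(np.round(d['cam_to_world'],3)); print(onz(d,248,217,.168), onz(d,250.5,157,.07), onz(d,248,200,.155))
```

```text
[[-0.001  0.962  0.274  0.568]
 [ 1.    -0.001  0.007 -0.202]
 [ 0.007  0.274 -0.962  0.356]
 [ 0.     0.     0.     1.   ]]
[ 0.64099456 -0.20627478  0.168     ] [ 0.61968747 -0.20574179  0.07      ] [ 0.63373881 -0.20648294  0.155     ]
```

>>> {"op": "arm_command", "data": {
  "moves": [0,0,0.03,0,0,0,-1,0,0,0.03,0,0,0,-1,0,0,0,0,0,0,-1,0,0,0,0,0,0,-1]
}}

```text
time: 3.6
tcp_pos: [0.6433, -0.2051, 0.1758]
ee_rot: [-0.0, 3.138, -0.002]
force: [-0.3, -0.9, 0.5]
finger_gap: 1.0
```

>>> {"op": "arm_command", "data": {
  "moves": [0,-0.001,0.025,0,0,0,-1,0,0,0.025,0,0,0,-1,0,0,0,0,0,0,-1,0,0,0,0,0,0,-1,0,0,0,0,0,0,0]
}}

```text
time: 4.1
tcp_pos: [0.6446, -0.2069, 0.1262]
ee_rot: [0.0, 3.136, -0.003]
force: [-0.7, 0.3, -0.2]
finger_gap: 0.86
```

>>> {"op": "arm_command", "data": {
  "moves": [0,0,0,0,0,0,0.6,0,0,0,0,0,0,0.6,0,0,0,0,0,0,0.6,0,0,0,0,0,0,0.6]
}}

```text
time: 4.5
tcp_pos: [0.6442, -0.207, 0.1252]
ee_rot: [0.001, 3.137, -0.003]
force: [-0.1, -0.5, 5.7]
finger_gap: 0.622
```

>>> {"op": "arm_command", "data": {
  "moves": [0,0,-0.015,0,0,0,0.8,0,0,-0.035,0,0,0,0.8,0,0,-0.04,0,0,0,0.8,0,0,-0.04,0,0,0,0.8,0,0,-0.04,0,0,0,0.8]
}}

```text
time: 5.0
tcp_pos: [0.6421, -0.2057, 0.2934]
ee_rot: [-0.0, -3.14, -0.002]
force: [1.1, 0.8, -2.2]
finger_gap: 0.618
```

Run:
```python
from h import *
d=load('side0');
# spanner mask inside tray
for n in('side0','scene0'):
    d=load(n);hsv=cv2.cvtColor(d['frame'],cv2.COLOR_RGB2HSV)
    o=cv2.inRange(hsv,(4,150,40),(18,255,255));cs,_=cv2.findContours(o,0,1);c=max(cs,key=cv2.contourArea)
    t=np.zeros_like(o);cv2.fillPoly(t,[cv2.convexHull(c)],255);t=cv2.erode(t,np.ones((5,5)))
    m=cv2.inRange(hsv,(0,0,0),(180,110,255))&t
    cs,_=cv2.findContours(m,0,1);c=max(cs,key=cv2.contourArea);p=c[:,0];print(n,cv2.contourArea(c),cv2.boundingRect(c))
    P=np.array([onz(d,*x,.015)[:2] for x in p]);r=cv2.minAreaRect(P.astype(np.float32)*1000);print(r)
    ys,xs=np.nonzero(m);print(np.mean([onz(d,x,y,.015) for x,y in zip(xs,ys)],axis=0))
d=shot('side','si2.png');shot('wrist','w3.png')
```

```text
side0 516.0 (219, 299, 55, 36)
((487.0680236816406, 361.09979248046875), (36.670894622802734, 129.37445068359375), 83.13733673095703)
[0.48593623 0.36252107 0.015     ]
scene0 233.0 (310, 129, 29, 32)
((491.8768310546875, 359.0711669921875), (37.29899215698242, 131.93399047851562), 81.04512023925781)
[0.49521407 0.35816324 0.015     ]
```

View pics/si2.png

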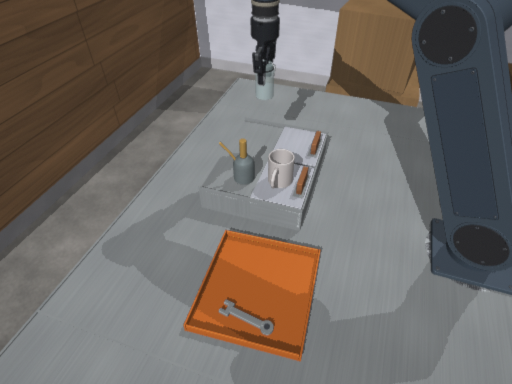

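>>> {"op": "arm_command", "data": {
  "moves": [0.01,0.025,-0.005,0,0,0,0.8,0.0129,0.0374,0,0,0,0,0.8,0.0129,0.0374,0,0,0,0,0.8,0.0129,0.0374,0,0,0,0,0.8,0.0129,0.0374,0,0,0,0,0.8]
}}

```text
time: 5.6
tcp_pos: [0.5798, -0.03, 0.2953]
ee_rot: [-0.001, -3.138, -0.002]
force: [0.5, 0.1, -2.3]
finger_gap: 0.616
```

>>> {"op": "arm_command", "data": {
  "moves": [0.0129,0.0374,0,0,0,0,0.8,0.0129,0.0374,0,0,0,0,0.8,0.0129,0.0374,0,0,0,0,0.8,0.0129,0.0374,0,0,0,0,0.8,0.0129,0.0374,0,0,0,0,0.8]
}}

```text
time: 6.1
tcp_pos: [0.5153, 0.1569, 0.2955]
ee_rot: [-0.0, -3.138, 0.0]
force: [0.8, 0.2, -2.5]
finger_gap: 0.622
```

>>> {"op": "arm_command", "data": {
  "moves": [0.0129,0.0374,0,0,0,0,0.8,0.0029,0.0124,0.02,0,0,0,0.8,0,0,0.04,0,0,0,0.8,0,0,0.04,0,0,0,0.8,0,0,0.02,0,0,0,0.8]
}}

```text
time: 6.6
tcp_pos: [0.4974, 0.2048, 0.171]
ee_rot: [0.001, -3.132, 0.004]
force: [0.8, -0.4, -2.3]
finger_gap: 0.621
```

>>> {"op": "arm_command", "data": {
  "moves": [0,0,0.03,0,0,0,0.8,0,0,0.02,0,0,0,0.8,0,0,0.01,0,0,0,0.8,0,0,0,0,0,0,0.8]
}}

```text
time: 7.0
tcp_pos: [0.4988, 0.2047, 0.1142]
ee_rot: [-0.0, -3.136, 0.002]
force: [-1.6, -0.0, -1.9]
finger_gap: 0.62
```

Run:
```python
from h import *
d=shot('side','si3.png');shot('wrist','w4.png');print(bot.get_obs()['tcp_pos'])
```

```text
[0.50111982 0.2053187  0.11762396]
```

View pics/si3.png

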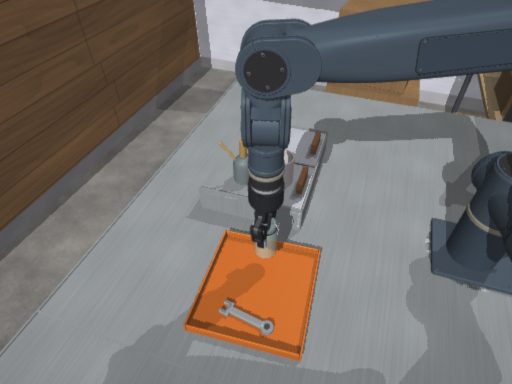

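View pics/w4.png

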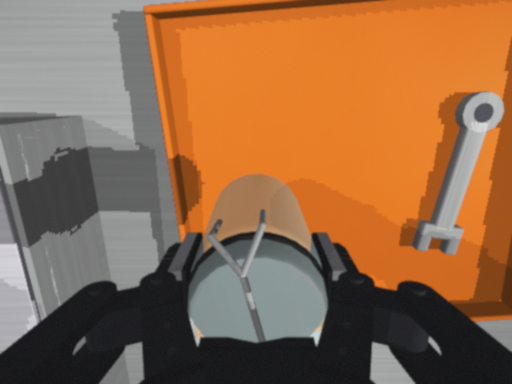

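>>> {"op": "arm_command", "data": {
  "moves": [0,0,0.02,0,0,0,0.8,0,0,0.015,0,0,0,0.8,0,0,0.01,0,0,0,0.8,0,0,0,0,0,0,0.8,0,0,0,0,0,0,0.8]
}}

```text
time: 7.6
tcp_pos: [0.5011, 0.2053, 0.0724]
ee_rot: [-0.001, -3.141, 0.0]
force: [-0.2, -0.0, -3.4]
finger_gap: 0.619
```

>>> {"op": "arm_command", "data": {
  "moves": [0,0,0.004,0,0,0,0.8,0,0,0.003,0,0,0,0.8,0,0,0,0,0,0,0.8]
}}

```text
time: 7.9
tcp_pos: [0.501, 0.2052, 0.0651]
ee_rot: [-0.0, -3.141, 0.0]
force: [0.1, -1.0, -2.4]
finger_gap: 0.62
```

>>> {"op": "arm_command", "data": {
  "moves": [0,0,0.003,0,0,0,0.8,0,0,0.0015,0,0,0,0.8,0,0,0,0,0,0,0.8]
}}

```text
time: 8.2
tcp_pos: [0.5008, 0.2052, 0.0604]
ee_rot: [-0.0, -3.141, 0.0]
force: [0.2, 0.1, -2.4]
finger_gap: 0.616
```

>>> {"op": "arm_command", "data": {
  "moves": [0,0,0.0015,0,0,0,0.8,0,0,0.001,0,0,0,0.8,0,0,0,0,0,0,0.8]
}}

```text
time: 8.5
tcp_pos: [0.5013, 0.2053, 0.0601]
ee_rot: [0.0, 3.141, 0.0]
force: [-2.8, -2.3, 4.9]
finger_gap: 0.616
```

>>> {"op": "arm_command", "data": {
  "moves": [0,0,0,0,0,0,0.0,0,0,0,0,0,0,-0.6,0,0,0,0,0,0,-1,0,0,0,0,0,0,-1,0,0,0,0,0,0,-1]
}}

```text
time: 9.0
tcp_pos: [0.5012, 0.2053, 0.0583]
ee_rot: [0.0, 3.141, 0.0]
force: [0.1, -0.2, 0.1]
finger_gap: 1.002
```

>>> {"op": "arm_command", "data": {
  "moves": [0,0,-0.015,0,0,0,-1,0,0,-0.04,0,0,0,-1,0,0,-0.04,0,0,0,-1,0,0,-0.04,0,0,0,-1,0,0,-0.04,0,0,0,-1]
}}

```text
time: 9.5
tcp_pos: [0.501, 0.2053, 0.2362]
ee_rot: [0.0, 3.14, 0.001]
force: [0.5, -0.2, 0.3]
finger_gap: 1.001
```

Run:
```python
from h import *
d=shot('side','si4.png');shot('wrist','w5.png');print(bot.get_obs()['tcp_pos'])
```

```text
[0.50438353 0.20618293 0.24223757]
```

View pics/w5.png

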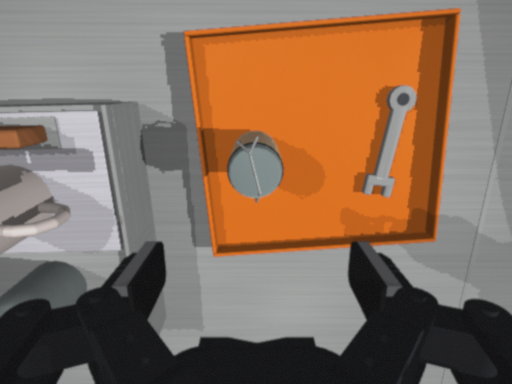

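View pics/si4.png

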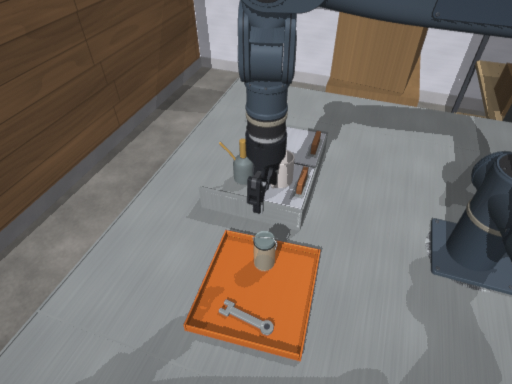

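Jar stands upright in the tray, with its lid at (256,170), clear of the spanner whose ring is at (403,97) and jaw at (378,185). Measuring the spanner and tray from this view too.

Run:
```python
from h import *
print(bot.tip_extent)
d=load('w5');hsv=cv2.cvtColor(d['frame'],cv2.COLOR_RGB2HSV)
o=cv2.inRange(hsv,(4,150,40),(18,255,255));cs,_=cv2.findContours(o,0,1);c=max(cs,key=cv2.contourArea)
q=cv2.approxPolyDP(cv2.convexHull(c),6,True)[:,0];print(q.tolist(),[onz(d,*x,.025).round(4)[:2].tolist() for x in q])
t=np.zeros_like(o);cv2.fillPoly(t,[cv2.convexHull(c)],255);t=cv2.erode(t,np.ones((5,5)))
m=cv2.inRange(hsv,(0,0,0),(180,110,255))&t; m[:,:320]=0
cs,_=cv2.findContours(m,0,1);c=max(cs,key=cv2.contourArea)
P=np.array([onz(d,*x,.013)[:2] for x in c[:,0]]);r=cv2.minAreaRect(P.astype(np.float32)*1000);print(r, cv2.boxPoints(r))
print('ring',onz(d,403,97,.015),'jaw',onz(d,378,186,.015))
# shaft line fit: pixels between rows 118..165
R=[]
for v in range(118,168,4):
    u=np.nonzero(m[v])[0]; a=onz(d,u.min()-.5,v,.013);b=onz(d,u.max()+.5,v,.013); R.append([(a[0]+b[0])/2,(a[1]+b[1])/2,np.linalg.norm(a-b)])
R=np.array(R);print(R.round(4)); k=np.polyfit(R[:,0],R[:,1],1);print(k,np.arctan(k[0]))
print(bot.get_obs()['qpos'].round(2), bot.get_obs()['tcp_pos'])
```

```text
0.011
[[459, 9], [435, 239], [214, 255], [184, 32]] [[0.3536, 0.4096], [0.6078, 0.4295], [0.6295, 0.1535], [0.3743, 0.1338]]
((489.5596618652344, 362.1322021484375), (36.20793533325195, 129.7342987060547), 82.21617889404297) [[422.83826 352.98038]
 [551.3772  335.4097 ]
 [556.28107 371.28403]
 [427.74213 388.8547 ]]
ring [0.43818779 0.37009601 0.015     ] jaw [0.54168395 0.35442023 0.015     ]
[[0.4612 0.3663 0.0194]
 [0.4657 0.3652 0.0183]
 [0.4702 0.3646 0.0184]
 [0.4748 0.3641 0.0185]
 [0.4793 0.3635 0.0185]
 [0.484  0.3629 0.0186]
 [0.4886 0.3624 0.0187]
 [0.4933 0.3618 0.0187]
 [0.498  0.3612 0.0188]
 [0.5028 0.3607 0.0189]
 [0.5076 0.3601 0.019 ]
 [0.5124 0.3589 0.0179]
 [0.5173 0.3583 0.0179]]
[-0.13318912  0.42740526] -0.13240983860863906
[0.26 0.08 0.14 1.61 0.   0.27] [0.50438353 0.20618293 0.24223757]
```

>>> {"op": "arm_command", "data": {
  "moves": [0.0067,-0.0386,0,0,0,0,-1,0.0067,-0.0386,0,0,0,0,-1,0.0067,-0.0386,0,0,0,0,-1,0.0067,-0.0386,0,0,0,0,-1,0.0067,-0.0386,0,0,0,0,-1]
}}

```text
time: 10.1
tcp_pos: [0.467, 0.011, 0.2338]
ee_rot: [-0.0, 3.141, -0.0]
force: [1.5, 0.7, 1.4]
finger_gap: 1.001
```

>>> {"op": "arm_command", "data": {
  "moves": [0.0067,-0.0386,0,0,0,0,-1,0.0067,-0.0386,0,0,0,0,-1,0.0067,-0.0386,0,0,0,0,-1,0.0067,-0.0386,0,0,0,0,-1,0.0067,-0.0386,0,0,0,0,-1]
}}

```text
time: 10.6
tcp_pos: [0.4334, -0.1822, 0.2339]
ee_rot: [0.001, 3.141, -0.001]
force: [0.7, -0.3, 0.2]
finger_gap: 0.997
```

>>> {"op": "arm_command", "data": {
  "moves": [0.0067,-0.0386,0,0,0,0,-0.2,0,0,0,0,0,0,-0.2,0,0,0,0,0,0,-0.2,0,0,0,0,0,0,-0.2]
}}

```text
time: 11.0
tcp_pos: [0.4274, -0.2185, 0.2335]
ee_rot: [-0.001, 3.141, 0.001]
force: [-0.0, 0.8, 0.0]
finger_gap: 0.598
```

Run:
```python
from h import *
d=shot('wrist','w6.png');o=bot.get_obs();print(o['time'],o['tcp_pos'],o['ee_rot'],bot.tip_extent,o['finger_gap'])
```

```text
11.05 [ 0.42750159 -0.21823012  0.23356674] [-1.88340975e-03  3.14129159e+00  4.85270953e-04] 0.011 0.602865055645766
```

View pics/w6.png

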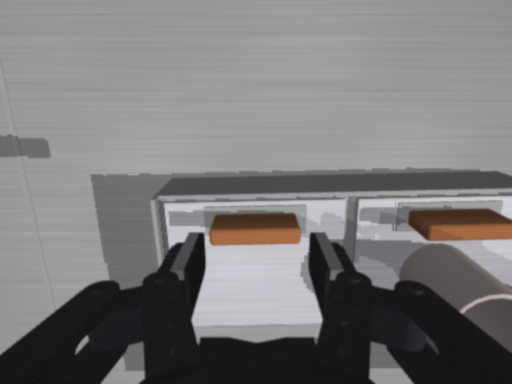

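>>> {"op": "arm_command", "data": {
  "moves": [0,0,0.04,0,0,0,0.2,0,0,0.04,0,0,0,0.2,0,0,0.03,0,0,0,0.2,0,0,0.015,0,0,0,0.2,0,0,0,0,0,0,0.2]
}}

```text
time: 11.55
tcp_pos: [0.4256, -0.2165, 0.1052]
ee_rot: [0.003, -3.136, -0.006]
force: [0.9, -0.0, -0.4]
finger_gap: 0.403
```

>>> {"op": "arm_command", "data": {
  "moves": [-0.015,0,0,0,0,0,0.2,-0.015,0,0,0,0,0,0.2,-0.02,0,0,0,0,0,0.2,-0.02,0,0,0,0,0,0.2,-0.02,0,0,0,0,0,0.2]
}}

```text
time: 12.05
tcp_pos: [0.5175, -0.2175, 0.1097]
ee_rot: [0.003, -3.14, -0.002]
force: [-3.2, 1.8, 1.6]
finger_gap: 0.399
```

>>> {"op": "arm_command", "data": {
  "moves": [-0.02,0,0,0,0,0,0.2,-0.02,0,0,0,0,0,0.2,-0.015,0,0,0,0,0,0.2,-0.005,0,0,0,0,0,0.2,0,0,0,0,0,0,0.2]
}}

```text
time: 12.55
tcp_pos: [0.5783, -0.2188, 0.1094]
ee_rot: [-0.002, 3.14, -0.001]
force: [0.7, -0.9, -1.0]
finger_gap: 0.398
```

>>> {"op": "arm_command", "data": {
  "moves": [-0.004,0,0,0,0,0,0.2,0,0,0,0,0,0,0.2]
}}

```text
time: 12.75
tcp_pos: [0.579, -0.2191, 0.1093]
ee_rot: [-0.0, -3.137, 0.0]
force: [-6.3, 1.8, 4.1]
finger_gap: 0.398
```

>>> {"op": "arm_command", "data": {
  "moves": [-0.004,0,0,0,0,0,0.2,-0.003,0,0,0,0,0,0.2,0,0,0,0,0,0,0.2]
}}

```text
time: 13.05
tcp_pos: [0.5792, -0.219, 0.1093]
ee_rot: [-0.001, -3.123, -0.0]
force: [-22.1, 1.1, 13.2]
finger_gap: 0.397
```

At the stop. Back off, lift, and look.

>>> {"op": "arm_command", "data": {
  "moves": [0.02,0,0,0,0,0,0.2,0.02,0,-0.02,0,0,0,0.2,0,0,-0.04,0,0,0,0.2,0,0,-0.04,0,0,0,0.2,0,0,-0.025,0,0,0,0.2]
}}

```text
time: 13.55
tcp_pos: [0.5486, -0.2201, 0.2377]
ee_rot: [0.002, 3.136, -0.005]
force: [1.1, -0.6, -0.5]
finger_gap: 0.403
```

Run:
```python
from h import *
d=shot('wrist','w7.png');o=bot.get_obs();print(o['time'],o['tcp_pos'],o['ee_rot'],o['qpos'].round(2))
```

```text
13.6 [ 0.55018382 -0.22087985  0.24215613] [ 1.66478639e-03  3.13021713e+00 -9.85230508e-03] [-0.49  0.21  0.28  1.63 -0.   -0.49]
```

View pics/w7.png

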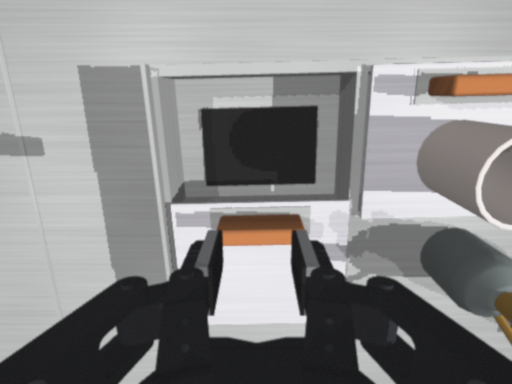

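Hatch is fully back, black mat at columns 203–318, rows 105–187, front wall at row 70.

Run:
```python
from h import *
d=load('w7');print(d['cam_to_world'].round(3))
for n,p,z in [('matTL',(202,110),.013),('matTR',(318,106),.013),('matBR',(317,186),.013),('matBL',(204,187),.013),('wall FL in',(161,75),.07),('FR in',(353,72),.07),('hatch edge L',(173,202),.078),('hatch R',(350,200),.078),('barTL',(219,215),.118),('barTR',(303,215),.118)]: print(n,onz(d,*p,z).round(4))
```

```text
[[ 0.002  0.956  0.294  0.475]
 [ 1.    -0.001 -0.004 -0.219]
 [-0.003  0.294 -0.956  0.369]
 [ 0.     0.     0.     1.   ]]
matTL [ 0.4943 -0.2807  0.013 ]
matTR [ 0.4902 -0.1523  0.013 ]
matBR [ 0.5825 -0.1483  0.013 ]
matBL [ 0.5837 -0.283   0.013 ]
wall FL in [ 0.4604 -0.3062  0.07  ]
FR in [ 0.4582 -0.1332  0.07  ]
hatch edge L [ 0.5793 -0.3029  0.078 ]
hatch R [ 0.5773 -0.1278  0.078 ]
barTL [ 0.5769 -0.2524  0.118 ]
barTR [ 0.577  -0.1797  0.118 ]
```

>>> {"op": "arm_command", "data": {
  "moves": [0.004,0.0389,0,0,0,0,0.0,0.004,0.0389,0,0,0,0,0.0,0.004,0.0389,0,0,0,0,0.0,0.004,0.0389,0,0,0,0,0.0,0.004,0.0389,0,0,0,0,0.0]
}}

```text
time: 14.1
tcp_pos: [0.528, -0.0237, 0.2338]
ee_rot: [0.002, 3.14, -0.001]
force: [1.3, 0.7, -0.3]
finger_gap: 0.498
```

>>> {"op": "arm_command", "data": {
  "moves": [0.004,0.0389,0,0,0,0,0.0,0.004,0.0389,0,0,0,0,0.0,0.004,0.0389,0,0,0,0,0.0,0.004,0.0389,0,0,0,0,0.0,0.004,0.0389,0,0,0,0,0.0]
}}

```text
time: 14.6
tcp_pos: [0.5081, 0.171, 0.2339]
ee_rot: [0.001, 3.14, 0.0]
force: [1.1, 1.0, -0.4]
finger_gap: 0.498
```

>>> {"op": "arm_command", "data": {
  "moves": [0.004,0.0389,0,0,0,0,0.0,0.004,0.0389,0,0,0,0,0.0,0.004,0.0389,0,0,0,0,0.0,0.004,0.0389,0,0,0,0,0.0,0.004,0.0389,0,0,0,0.133,0.0]
}}

```text
time: 15.1
tcp_pos: [0.4883, 0.3655, 0.2339]
ee_rot: [0.215, 3.133, 0.001]
force: [0.9, -0.1, -0.1]
finger_gap: 0.5
```

>>> {"op": "arm_command", "data": {
  "moves": [0,0,0.035,0,0,0,0.0,0,0,0.035,0,0,0,0.0,0,0,0.02,0,0,0,0.0,0,0,0,0,0,0,0.0,0,0,0,0,0,0,0.0]
}}

```text
time: 15.6
tcp_pos: [0.4884, 0.3639, 0.1438]
ee_rot: [0.21, 3.134, 0.0]
force: [0.4, -0.4, -0.3]
finger_gap: 0.496
```

Run:
```python
from h import *
d=shot('wrist','w8.png');o=bot.get_obs();print(o['time'],o['tcp_pos'],o['ee_rot'],o['qpos'].round(2))
print(d['cam_to_world'].round(3))
```

```text
15.65 [0.48921073 0.36435471 0.14507761] [2.09677411e-01 3.13229508e+00 2.35003149e-03] [ 0.53  0.27  0.15  1.45 -0.    0.66]
[[ 0.134  0.949  0.287  0.416]
 [ 0.991 -0.128 -0.039  0.374]
 [-0.     0.29  -0.957  0.276]
 [ 0.     0.     0.     1.   ]]
```

View pics/w8.png

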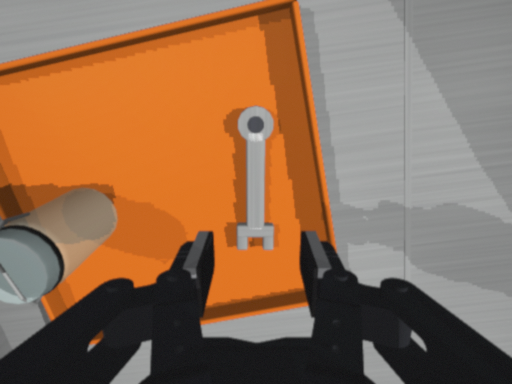

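Spanner lies vertical at column 256, aligned and centred with the jaws (213/302); ring top row 107, jaw end row 250.

Run:
```python
from h import *
d=load('w8')
a=onz(d,255.5,106,.014);b=onz(d,255.5,250,.014);print(a,b,np.linalg.norm(a-b),(a+b)/2)
```

```text
[0.42564938 0.37215488 0.014     ] [0.55439243 0.35464691 0.014     ] 0.12992806483004768 [0.4900209 0.3634009 0.014    ]
```

>>> {"op": "arm_command", "data": {
  "moves": [0,0,0.04,0,0,0,0.3,0,0,0.04,0,0,0,0.3,0,0,0.025,0,0,0,0.3,0,0,0.012,0,0,0,0.3,0,0,0,0,0,0,0.3]
}}

```text
time: 16.15
tcp_pos: [0.4883, 0.3639, 0.026]
ee_rot: [-0.21, -3.134, 0.001]
force: [-0.0, 0.2, -0.0]
finger_gap: 0.346
```

>>> {"op": "arm_command", "data": {
  "moves": [0,0,0.004,0,0,0,0.3,0,0,0,0,0,0,0.3]
}}

```text
time: 16.35
tcp_pos: [0.49, 0.3651, 0.0246]
ee_rot: [0.209, 3.131, 0.004]
force: [0.2, 0.5, -0.3]
finger_gap: 0.349
```

>>> {"op": "arm_command", "data": {
  "moves": [0,0,0.003,0,0,0,0.3,0,0,0,0,0,0,0.3]
}}

```text
time: 16.55
tcp_pos: [0.489, 0.3645, 0.0201]
ee_rot: [0.209, 3.133, 0.001]
force: [0.3, 0.7, 0.2]
finger_gap: 0.351
```

>>> {"op": "arm_command", "data": {
  "moves": [0,0,0,0,0,0,1,0,0,0,0,0,0,1,0,0,0,0,0,0,1,0,0,0,0,0,0,1],
  "newtons": 50
}}

```text
time: 16.95
tcp_pos: [0.4888, 0.3643, 0.02]
ee_rot: [0.209, 3.134, 0.001]
force: [-0.3, -0.9, 4.5]
finger_gap: 0.166
```

>>> {"op": "arm_command", "data": {
  "moves": [0,0,-0.03,0,0,0,1,0,0,-0.04,0,0,0,1,0,0,-0.04,0,0,-0.142,1,0,0,-0.04,0,0,-0.142,1,0,0,-0.04,0,0,-0.142,1]
}}

```text
time: 17.45
tcp_pos: [0.4879, 0.364, 0.2097]
ee_rot: [0.467, -3.105, 0.001]
force: [0.9, 0.7, -1.6]
finger_gap: 0.163
```

>>> {"op": "arm_command", "data": {
  "moves": [0,0,-0.03,0,0,-0.142,1,0,0,-0.01,0,0,-0.142,1,0,0,0,0,0,-0.142,1,0,0,0,0,0,-0.142,1,0,0,0,0,0,-0.142,1]
}}

```text
time: 17.95
tcp_pos: [0.4882, 0.3642, 0.2483]
ee_rot: [1.517, -2.749, -0.0]
force: [1.1, -0.2, -0.8]
finger_gap: 0.164
```

>>> {"op": "arm_command", "data": {
  "moves": [0,0,0,0,0,-0.142,1,0,0,0,0,0,-0.142,1,0,0,0,0,0,-0.142,1,0,0,0,0,0,-0.141,1,0,0,0,0,0,0,1]
}}

```text
time: 18.45
tcp_pos: [0.4881, 0.3641, 0.2482]
ee_rot: [2.219, -2.222, -0.001]
force: [0.1, 0.5, -1.0]
finger_gap: 0.163
```

Run:
```python
from h import *
d=shot('wrist','w9.png');o=bot.get_obs();print(o['time'],o['tcp_pos'],o['ee_rot'],o['finger_gap'],o['qpos'].round(2))
print(cv2.Rodrigues(o['ee_rot'])[0].round(3))
```

```text
18.5 [0.48818047 0.36411317 0.24829541] [ 2.21609134e+00 -2.22463366e+00 -9.00555652e-04] 0.16451116538269983 [ 0.53  0.28  0.37  1.66  0.   -1.04]
[[-0.004 -1.    -0.001]
 [-1.     0.004 -0.001]
 [ 0.001  0.001 -1.   ]]
```

View pics/w9.png

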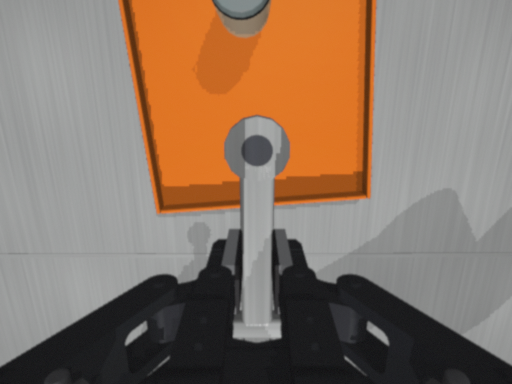

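>>> {"op": "arm_command", "data": {
  "moves": [0.0387,-0.0025,0,0,0,0,1,0.0387,-0.0025,0,0,0,0,1,0.0387,-0.0025,0,0,0,0,1,0.0387,-0.0025,0,0,0,0,1,0.0387,-0.0025,0,0,0,0,1]
}}

```text
time: 19.0
tcp_pos: [0.5005, 0.1693, 0.249]
ee_rot: [2.217, -2.226, -0.0]
force: [0.3, -0.8, -1.1]
finger_gap: 0.162
```

>>> {"op": "arm_command", "data": {
  "moves": [0.0387,-0.0025,0,0,0,0,1,0.0387,-0.0025,0,0,0,0,1,0.0387,-0.0025,0,0,0,0,1,0.0387,-0.0025,0,0,0,0,1,0.0387,-0.0025,0,0,0,0,1]
}}

```text
time: 19.5
tcp_pos: [0.5128, -0.0243, 0.2491]
ee_rot: [-2.217, 2.226, 0.0]
force: [0.6, -1.0, -1.4]
finger_gap: 0.165
```

>>> {"op": "arm_command", "data": {
  "moves": [0.0387,-0.0025,0,0,0,0,1,0.0387,-0.0025,0,0,0,0,1,0.0387,-0.0025,0,0,0,0,1,0.0387,-0.0025,0,0,0,0,1,0.0387,-0.0025,0,0,0,0,1]
}}

```text
time: 20.0
tcp_pos: [0.5251, -0.2179, 0.249]
ee_rot: [-2.216, 2.226, 0.001]
force: [0.6, -0.4, -0.9]
finger_gap: 0.165
```

>>> {"op": "arm_command", "data": {
  "moves": [0,0,0.03,0,0,0,1,0,0,0.03,0,0,0,1,0,0,0,0,0,0,1,0,0,0,0,0,0,1]
}}

```text
time: 20.4
tcp_pos: [0.5246, -0.2159, 0.1886]
ee_rot: [2.218, -2.224, -0.004]
force: [-0.2, -0.1, -0.6]
finger_gap: 0.161
```

Run:
```python
from h import *
d=shot('wrist','w10.png');shot('scene','s10.png');o=bot.get_obs();print(o['time'],o['tcp_pos'],o['ee_rot'],o['finger_gap'],o['qpos'].round(2))
```

```text
20.5 [ 0.52624916 -0.21654019  0.19141315] [-2.21919897  2.2224635  -0.00477303] 0.16652162995260475 [-0.51  0.15  0.11  1.53 -0.   -2.08]
```

View pics/w10.png

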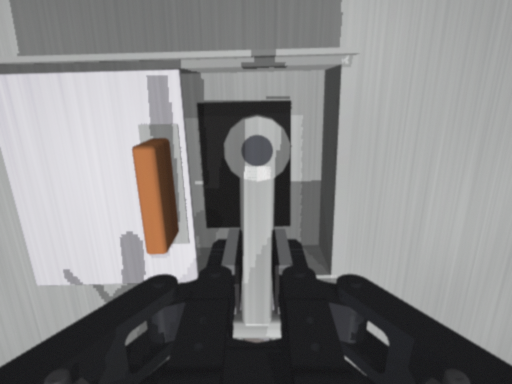

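View pics/s10.png

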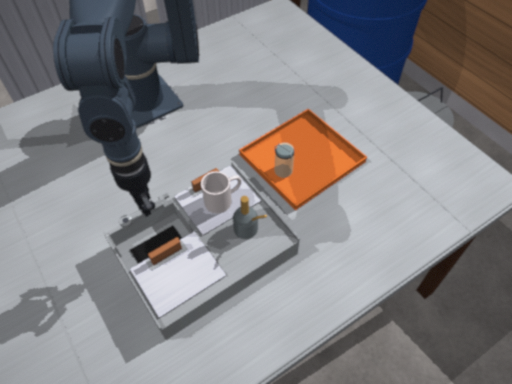

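Spanner hangs over the open bay: ring at (257,150), mat at columns 198–291, hatch edge at column 190, bay side wall about 325–335.

Run:
```python
from h import *
d=load('w10')
for n,p,z in [('mat l-top',(199,103),.013),('mat r-top',(291,101),.013),('mat r-bot',(291,227),.013),('mat l-bot',(205,227),.013),('front wall top in far',(340,70),.07),('front wall near',(331,275),.07),('-y wall top in',(260,70),.07),('+y end near',(210,276),.07),('hatch edge',(188,150),.078),('hatch edge',(180,75),.078)]: print(n,onz(d,*p,z).round(4))
```

```text
mat l-top [ 0.5795 -0.2802  0.013 ]
mat r-top [ 0.4921 -0.2817  0.013 ]
mat r-bot [ 0.4883 -0.1518  0.013 ]
mat l-bot [ 0.5803 -0.1521  0.013 ]
front wall top in far [ 0.462  -0.3054  0.07  ]
front wall near [ 0.4571 -0.1293  0.07  ]
-y wall top in [ 0.5222 -0.3056  0.07  ]
+y end near [ 0.568  -0.1287  0.07  ]
hatch edge [ 0.5786 -0.2465  0.078 ]
hatch edge [ 0.5808 -0.3018  0.078 ]
```

>>> {"op": "arm_command", "data": {
  "moves": [0,0.005,0.03,0,0,0,1,0,0,0.03,0,0,0,1,0,0,0.03,0,0,0,1,0,0,0.02,0,0,0,1,0,0,0,0,0,0,1]
}}

```text
time: 21.0
tcp_pos: [0.5193, -0.2153, 0.0778]
ee_rot: [2.22, -2.222, -0.005]
force: [-0.8, 1.0, -1.8]
finger_gap: 0.164
```

>>> {"op": "arm_command", "data": {
  "moves": [0,0,0.02,0,0,0,1,0,0,0.01,0,0,0,1,0,0,0.005,0,0,0,1,0,0,0,0,0,0,1]
}}

```text
time: 21.4
tcp_pos: [0.5205, -0.2164, 0.0448]
ee_rot: [-2.22, 2.223, -0.0]
force: [-1.2, 0.6, -0.9]
finger_gap: 0.161
```

Run:
```python
from h import *
d=shot('wrist','w11.png');o=bot.get_obs();print(o['time'],o['tcp_pos'],o['force'],o['finger_gap'])
```

```text
21.45 [ 0.5207882  -0.21655027  0.04523119] [-0.37679405  0.60158765 -0.5024349 ] 0.15968542349197054
```

View pics/w11.png

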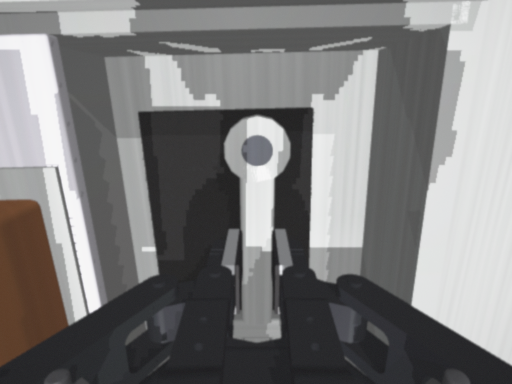

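Clear on all sides inside the bay. Lower to contact.

>>> {"op": "arm_command", "data": {
  "moves": [0,0,0.008,0,0,0,1,0,0,0.005,0,0,0,1,0,0,0,0,0,0,1]
}}

```text
time: 21.75
tcp_pos: [0.5195, -0.216, 0.0302]
ee_rot: [2.22, -2.222, -0.003]
force: [0.3, 0.4, -1.6]
finger_gap: 0.165
```

>>> {"op": "arm_command", "data": {
  "moves": [0,0,0.002,0,0,0,1,0,0,0.002,0,0,0,1,0,0,0,0,0,0,1]
}}

```text
time: 22.05
tcp_pos: [0.5204, -0.2164, 0.028]
ee_rot: [-2.22, 2.223, -0.001]
force: [-1.3, 0.4, 1.8]
finger_gap: 0.164
```

>>> {"op": "arm_command", "data": {
  "moves": [0,0,0.001,0,0,0,1,0,0,0,0,0,0,0.4,0,0,0,0,0,0,0.3,0,0,0,0,0,0,0.3,0,0,0,0,0,0,0.3]
}}

```text
time: 22.55
tcp_pos: [0.5203, -0.2163, 0.0261]
ee_rot: [2.22, -2.223, -0.0]
force: [-0.2, 0.5, 0.4]
finger_gap: 0.349
```

>>> {"op": "arm_command", "data": {
  "moves": [0,0,-0.02,0,0,0,0.3,0,0,-0.03,0,0,0,0.3,0,0,-0.03,0,0,0,0.3,0,0,-0.04,0,0,0,0.3,0,0,-0.04,0,0,0,0.3]
}}

```text
time: 23.05
tcp_pos: [0.5198, -0.2161, 0.187]
ee_rot: [2.22, -2.222, -0.002]
force: [0.2, -0.6, -0.1]
finger_gap: 0.348
```

Run:
```python
from h import *
d=shot('wrist','w12.png');o=bot.get_obs();print(o['time'],o['tcp_pos'],o['force'],o['finger_gap'])
```

```text
23.1 [ 0.52319367 -0.21797332  0.19589114] [ 1.49791489 -1.370136    5.26775757] 0.3500327512445779
```

View pics/w12.png

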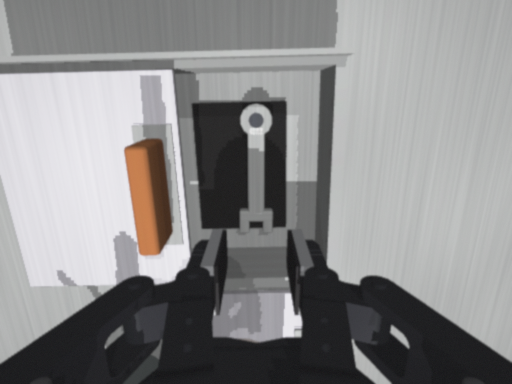

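Spanner lies flat on the mat, ring (256,120), jaw (256,220), well inside the bay. Next I grip the hatch bar with the jaws across x.

>>> {"op": "arm_command", "data": {
  "moves": [0,-0.035,0,0,0,0,0,0,-0.035,0,0,0,0,0,0,-0.01,0.02,0,0,0,0,0,0,0.03,0,0,0,0,0,0,0,0,0,0,0],
  "newtons": 30
}}

```text
time: 23.6
tcp_pos: [0.5975, -0.2148, 0.1301]
ee_rot: [2.218, -2.22, -0.016]
force: [-0.5, 0.9, -1.0]
finger_gap: 0.498
```

Run:
```python
from h import *
d=shot('wrist','w13.png');o=bot.get_obs();print(o['time'],o['tcp_pos'],o['force'],o['finger_gap'])
```

```text
23.65 [ 0.59828036 -0.21538604  0.13276173] [-0.04955652  1.40093243 -0.05779489] 0.4955284390818732
```

View pics/w13.png

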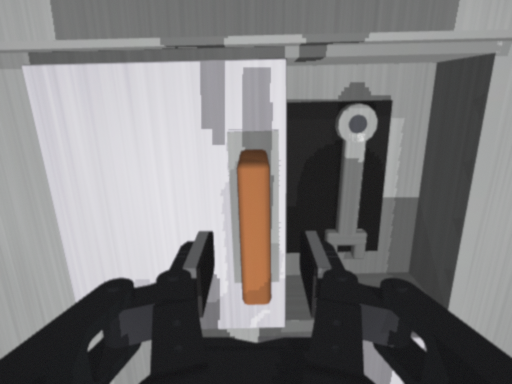

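The bar (column 255) sits centred between the fingers; the spanner is still flat. Lower, grip, pull shut.

>>> {"op": "arm_command", "data": {
  "moves": [0,0,0.02,0,0,0,0,0,0,0.008,0,0,0,0,0,0,0,0,0,0,0.5,0,0,0,0,0,0,1,0,0,0,0,0,0,1]
}}

```text
time: 24.15
tcp_pos: [0.5984, -0.2165, 0.1093]
ee_rot: [2.219, -2.22, -0.004]
force: [-5.3, -0.2, -0.4]
finger_gap: 0.179
```

>>> {"op": "arm_command", "data": {
  "moves": [0,0,0,0,0,0,1,0,0.01,0,0,0,0,1,0,0.02,0,0,0,0,1,0,0.02,0,0,0,0,1,0,0.02,0,0,0,0,1]
}}

```text
time: 24.65
tcp_pos: [0.5311, -0.218, 0.1092]
ee_rot: [2.221, -2.221, 0.008]
force: [3.5, -4.9, -5.0]
finger_gap: 0.181
```

>>> {"op": "arm_command", "data": {
  "moves": [0,0.02,0,0,0,0,1,0,0.02,0,0,0,0,1,0,0.01,0,0,0,0,1,0,0,0,0,0,0,1]
}}

```text
time: 25.05
tcp_pos: [0.4788, -0.2192, 0.1092]
ee_rot: [2.215, -2.22, 0.006]
force: [-2.5, -6.5, -4.1]
finger_gap: 0.182
```

>>> {"op": "arm_command", "data": {
  "moves": [0,0.005,0,0,0,0,1,0,0.003,0,0,0,0,1,0,0,0,0,0,0,1]
}}

```text
time: 25.35
tcp_pos: [0.4733, -0.2193, 0.1092]
ee_rot: [2.218, -2.221, 0.01]
force: [1.6, -6.7, -6.5]
finger_gap: 0.182
```

>>> {"op": "arm_command", "data": {
  "moves": [0,0.003,0,0,0,0,1,0,0.003,0,0,0,0,1,0,0,0,0,0,0,1]
}}

```text
time: 25.65
tcp_pos: [0.4731, -0.2194, 0.1093]
ee_rot: [-2.216, 2.216, -0.024]
force: [17.7, -6.9, -14.7]
finger_gap: 0.183
```

>>> {"op": "arm_command", "data": {
  "moves": [0,-0.005,0,0,0,0,1,0,0,0,0,0,0,0.3,0,0,0,0,0,0,0.1,0,0,0,0,0,0,0.1,0,0,0,0,0,0,0.1]
}}

```text
time: 26.15
tcp_pos: [0.4714, -0.2163, 0.109]
ee_rot: [-2.22, 2.222, -0.001]
force: [0.5, -0.4, 0.3]
finger_gap: 0.446
```

>>> {"op": "arm_command", "data": {
  "moves": [0,0,-0.03,0,0,0,0.1,0,0,-0.04,0,0,0,0.1,0,0,-0.04,0,0,0,0.1,0,0,-0.04,0,0,0,0.1,0,0,0,0,0,0,0.1]
}}

```text
time: 26.65
tcp_pos: [0.4737, -0.2177, 0.2659]
ee_rot: [-2.218, 2.22, -0.019]
force: [-0.6, 0.3, 0.1]
finger_gap: 0.45
```

Run:
```python
from h import *
d=shot('wrist','w14.png');shot('scene','s14.png');shot('side','si14.png');o=bot.get_obs();print(o['time'],o['tcp_pos'],o['force'],o['finger_gap'])
A=load('scene0')['frame'];B=load('s14')['frame']
cv2.imwrite('pics/cmp.png',cv2.cvtColor(np.hstack([cv2.resize(x[90:330,90:380],None,fx=1.35,fy=1.35,interpolation=cv2.INTER_CUBIC) for x in(A,B)]),cv2.COLOR_RGB2BGR))
```

```text
26.8 [ 0.47131674 -0.21624788  0.25831728] [-0.28935467  0.73173226 -0.36395216] 0.44972801093093634
```

View pics/w14.png

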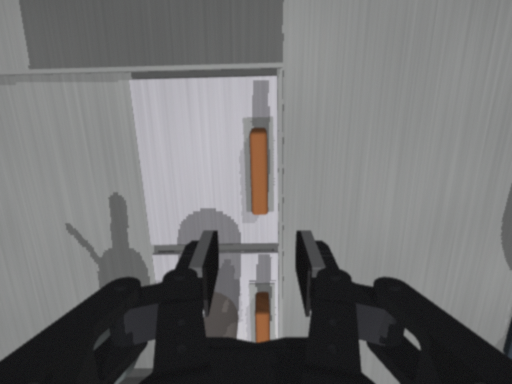

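View pics/cmp.png

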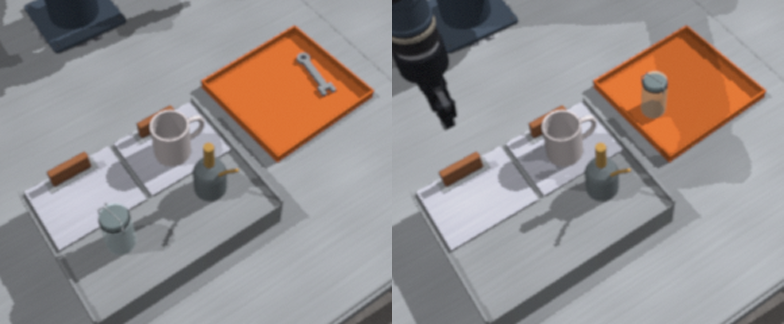

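View pics/si14.png

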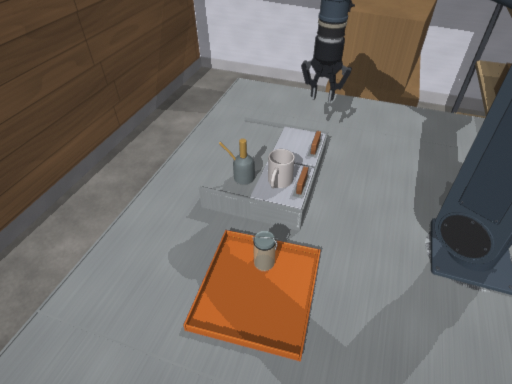

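Everything looks right: the bars line up at columns 259 and 262, the jar is upright in the tray, and the mug and can are unmoved. One numeric check of the grip, mug and can against the start image, then hand in.

Run:
```python
from h import *
for n in('scene0','s14'):
    d=load(n);hsv=cv2.cvtColor(d['frame'],cv2.COLOR_RGB2HSV);m=cv2.inRange(hsv,(3,110,60),(14,255,220))
    k=np.zeros_like(m);k[195:235,115:165]=m[195:235,115:165];M=cv2.moments(k,True);p=(M['m10']/M['m00'],M['m01']/M['m00']);print(n,p,onz(d,*p,.11).round(4))
a,b=[cv2.cvtColor(load(n)['frame'],cv2.COLOR_RGB2GRAY).astype(int) for n in('scene0','s14')]
print('mug/can region mean diff',np.abs(a-b)[165:240,198:270].mean())
```

```text
scene0 (140.80825958702064, 214.57522123893804) [ 0.481  -0.2218  0.11  ]
s14 (140.74107142857142, 214.66666666666666) [ 0.4811 -0.2221  0.11  ]
mug/can region mean diff 7.69
```

>>> {"op": "arm_command", "data": {
  "moves": [0,0,0,0,0,0,0.1,0,0,0,0,0,0,0.1]
}}

```text
time: 27.0
tcp_pos: [0.4705, -0.2158, 0.2564]
ee_rot: [2.22, -2.222, -0.006]
force: [0.3, 0.5, -0.9]
finger_gap: 0.446
```

Run:
```python
from h import *
for n in('scene0','s14'):
    d=load(n);hsv=cv2.cvtColor(d['frame'],cv2.COLOR_RGB2HSV);m=cv2.inRange(hsv,(15,120,80),(28,255,255));m[:190]=0;m[225:]=0;m[:,:230]=0;m[:,275:]=0
    ys,xs=np.nonzero(m);print(n,'stem',xs.mean(),ys.mean(),len(xs))
    g=cv2.cvtColor(d['frame'],cv2.COLOR_RGB2GRAY)
    if n=='scene0':T=g[170:215,200:243]
    else: 
        r=cv2.matchTemplate(g[150:235,180:263],T,cv2.TM_CCOEFF_NORMED);print('mug match',cv2.minMaxLoc(r)[1],cv2.minMaxLoc(r)[3],'expect (20,20)')
ticket.sign_off()
```

```text
scene0 stem 245.27272727272728 205.4848484848485 99
s14 stem 245.55 205.57 100
mug match 0.971574068069458 (20, 20) expect (20,20)
the job is handed in; nothing more can be done
```

The spanner is put away flat in the right bay, under the hatch without the mug, and I handed the job in at about 27 s of the 72 s allowed. Hand-in gave no verdict, so what follows is from my own checks.

- **Jar:** it was the container behind the free hatch. I set it down in the empty half of the tray and released it, and it stood upright in the last images.
- **Hatch:** I slid it back until it hit its stop, then pulled it shut to the stop afterwards. At the end its grip measured within 0.5 mm of where it started.
- **Spanner:** it lay flat on the rubber mat and released. I last saw it just before I shut the hatch, so the closed bay itself is not checked.
- **Mug and can:** in the scene view the mug is in the same place to the pixel and the can's stem within 0.3 pixel. A plain brightness comparison of that area differed by about 8 grey levels out of 255. I put this down to changed shadows, as nothing else there had moved.
- **Arm:** it ended clear of everything, about 0.14 m above the grip.

The world positions I measured from different camera views disagreed by up to about 10 mm at first. I relied on the closer wrist-camera readings for every grasp and placement. No other check failed.

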